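# Open the press-and-turn safety cap

## Robot

A 7-joint arm with a two-finger parallel gripper is mounted at the origin on a cart in front of the work surface, level with it; the furniture and walls round the work are solid. World frame = base frame: x ahead of the robot, y to its left, z up, the work surface at z = 0. Lengths are in m, angles in rad, forces in N, time in s.
With the tool pointing down it reaches from about 0.425 to 1.025 m from the base axis. Payload 9.4 kg.
Tool frame: the origin (TCP) lies on the centre line of the jaws, within the pads' length; the fingertips stand 11 mm ahead of it and the grasp point (between the pads) lies 8 mm behind it; z points along the fingers, y is the direction in which the jaws open and shut (so a half turn about z gives the same grasp; the last joint's range is limited). The gripper opens to 85 mm and grips with 20 to 120 N. Pads are 22 mm wide; open, the fingers measure 114 mm over their backs; the gripper's body (76 mm by 85 mm) begins 54 mm behind the grasp point. The pads swing forward as they close: fully open they stand 13 mm farther back than shut.
Start: joints at [-1.26, 0.599, -0.003, 1.599, 0.002, 0.943, -0.08], TCP at [0.274, 0.671, 0.242] pointing down, gripper open.
Joint ranges: [-2.57, 2.57], [-0.35, 1.97], [-1.29, 1.29], [0.11, 2.56], [-1.05, 4.19], [0.11, 1.86], [-2.63, 2.63]. Speed limits (rad/s): [2.22, 2.22, 3.01, 3.01, 3.14, 3.14, 3.14].

## Interface

Orientations are given as a 3x3 rotation matrix whose columns are the frame's x, y, z axes.
In Python, from cell import ctrl gives the robot as it stands.
- The arm moves only by the tool step_arm, never from a script. Its argument "increments" is a list of rows, each an object with "turn": the turn, a rotation vector about the tool's x, y, z in rad, a list of three; "xyz": the shift along the tool's x, y, z in cm, a list of three; "claw": the closure, from 0 (fully open) to 1 (shut). A call has 1 to 10 rows; each row shifts and turns the commanded pose from where the row before left it, along the tool's axes as they then stand; what a row does not reach is not made up. A row lasts 1/8 s, in which the tool goes at most 62.5 mm and 10.7 degrees, less where a joint would pass 70% of its speed; a pose out of reach is approached as far as the arm can. A call is refused whole if a number of a shift passes 6.25 or a number of a turn 0.188, either way. A call with a gripper value outside its range is refused whole. The fingers move at their own pace and stop on an object; "squeeze" is the grip in N (left out, the last holds). Time passes only in rows, so rows that do not move let the fingers close. It gives the time, the measured TCP pose, the force and the opening at its end, in the units of the state.
- ctrl.get_state(): the state, without advancing time (a new reading comes with each control period).
- ctrl.grab_frame(name): name is "side" or "top"; returns the picture (420x560x3 uint8, blue, green, red); there is no depth.
- ctrl.camera_model(name): a dict with "fx", "fy", "cx", "cy" (pixels), "dist_coeffs" ([k1, k2, p1, p2, k3] as OpenCV has them; the pictures are not rectified), "position" and "attitude" of the camera in the world. Camera axes: x right, y down, z forward; pixel columns grow to the right and rows downward; lengths in m; the calibration is good to about 2 mm. A picture is of the moment at which its call begins. camera_model takes no time and is no camera call.
- ctrl.close_job(): hands the job in, once; it reports no verdict.
The state is a dict: "time_s": time; "q": joint angles; "joint_velocities": joint speeds; "joint_efforts": joint torques, N m; "ee_pos": TCP position; "orientation": TCP orientation; "ft_force": force on the tool from outside, world axes, zero at the start; "torque": the same for the moment, N m; "opening": finger opening in m.
Only numpy, scipy, OpenCV 4.12 (cv2) and the standard library are available. Lean on these libraries where they do the work, as an engineer would, in place of code of your own. Each camera call takes 0.05 s, during which the arm holds its last target.

## Task

Two amber bottles with press-and-turn safety caps stand in their holders. Open the one with the red cap: push the cap down against its spring and, keeping it down, turn it counterclockwise (seen from above) until it comes free, then lift it off and set it down upright on the floor of the blue tray, without dropping it. Leave the white cap on its bottle.

Things in the scene. Friction and masses are not known exactly. Their poses are not given: they have to be found in the camera images.
- red_cap_center (a point): Centre (half-way up, on the axis) of the red round safety cap, 46 mm in diameter, 36 mm tall, 35 g, white curved arrow on top, z up. The upper 19 mm is a solid ribbed grip, the lower part a skirt over the neck. Take it from above at any yaw, 5 to 8 mm above this point, so that the fingertips clear the floor it is later stood on.
- red_cap: The same cap, same origin: how it opens. Inner lugs lock it: it turns only a few degrees unless pressed down over 3.5 mm (5 to 7 is right). Kept down, turn it counterclockwise seen from above by 65 degrees (50 to 80 will do, hard stop at about 83); then it lifts straight up, clear of the bottle 25 mm higher. Its x axis lies along the bottle's x while locked.
- red_bottle_seal (a joint): White spring seal in the mouth of the red-capped bottle, which pushes the cap up; value in m, 0 as the cap stands locked or the bottle is open, grows as the cap is pressed down. It yields from about 4 N and takes about 8 N at 7 mm, where the cap bottoms hard on the neck.
- red_bottle: The amber bottle that wears the red cap: body 76 mm in diameter, neck rim 155 mm above the worktop, paper label with a red stripe, held fast in a round grey holder 104 mm in diameter, which is screwed down and does not move. Origin: on its vertical axis at worktop height, z up.
- white_cap_center (a point): Centre of the white safety cap on the other amber bottle, same sizes and same holder; it stays on. The two bottles may stand either way round, 120 mm or more apart.
- tray_in (a point): Centre of the inner floor (on its upper face) of the shallow blue tray: outside 150 mm along its x by 160 mm along its y, rim 14 mm above the worktop, walls and floor about 4 mm thick, z up. The tray is fixed.
Not all that is in view belongs to the job. What is shaped like the red_bottle but yellow is not meant.

How it is judged:
On the way, in this order (a step that is already met when the one before it is completed fails the run):
1. the red cap is held pressed down while it is turned counterclockwise on its bottle (z of red_cap_center in the frame of red_bottle below 0.1605 m and horizontal distance between red_cap_center and red_bottle below 0.006 m and angle between the x axis of red_cap_center and the x axis of red_bottle, either way round above 0.45 rad), for 0.05 s.
2. the red cap is lifted clear of its bottle (z of red_cap_center in the frame of red_bottle above 0.185 m), for 0.1 s.
At the end, for the whole second after the job is handed in: The red cap stands upright (within 10 degrees) and at rest on the tray's floor, wholly inside the walls (its centre within 50 mm of the tray's centre along the tray's x and 55 mm along y); the white cap is still on its bottle (moved less than 8 mm) (x of red_cap_center in the frame of tray_in between -0.05 and 0.05 m and y of red_cap_center in the frame of tray_in between -0.055 and 0.055 m and z of red_cap_center in the frame of tray_in between 0.012 and 0.022 m and angle between red_cap_center's own z axis and vertical below 0.17 rad and linear speed of red_cap below 0.02 m/s and distance of white_cap_center from where it was at the start of the episode below 0.008 m); the robot touches nothing.
It fails at once if the white cap is moved off its bottle (8 mm or more) (distance of white_cap_center from where it was at the start of the episode above 0.008 m).
It fails at once if the red cap is dropped (falls faster than 0.7 m/s, untouched by the fingers) (linear speed of red_cap above 0.7 m/s and contact force between red_cap and the fingers below 0.1 N).
It also fails if it takes over 51 s, if anything falls off the work surface, if the arm or the gripper's body presses on something with over 40 N, if the wrist force passes 120 N, or if a joint passes its speed limit or range.

## Working session

There is one attempt and no reset: what is moved stays moved. The work goes in short steps, Python scripts to look and compute and a tool call to move; the robot and the scene stay as the last step left them, time stands still between calls to the robot, and variables do not carry over. Pictures are saved under pics/ and viewed, and the job is handed in when it is done.

Besides the shell and the picture viewer there is one more tool, called after "Call:" as name(argument=value, ...) on one line, values as JSON. step_arm: Moves the arm, as the interface text tells. Its arguments: {"type":"object","properties":{"increments":{"type":"array"},"squeeze":{"type":"number"}},"required":["increments"]}

```bash
mkdir -p pics
python3 - <<'E'
from cell import ctrl
import cv2
for n in("side","top"):
    cv2.imwrite(f"pics/{n}0.png",ctrl.grab_frame(n)); print(n,ctrl.camera_model(n))
print(ctrl.get_state())
E
```

```text
side {'fx': 467.73708171418895, 'fy': 467.73708171418895, 'cx': 278.4926720670251, 'cy': 216.07997751387182, 'dist_coeffs': array([0.0238809, 0.       , 0.       , 0.       , 0.       ]), 'position': array([ 0.32049259, -0.99237415,  0.84236389]), 'attitude': array([[ 0.97619902, -0.1456834 ,  0.16066059],
       [-0.21585689, -0.58090945,  0.78482483],
       [-0.02100669, -0.80082492, -0.59853   ]])}
top {'fx': 503.0060246314996, 'fy': 503.0060246314996, 'cx': 290.521147483859, 'cy': 205.32422551786462, 'dist_coeffs': array([-0.09416538,  0.        ,  0.        ,  0.        ,  0.        ]), 'position': array([ 0.39700117, -0.03416523,  1.36597892]), 'attitude': array([[ 0.00198697, -0.99372356,  0.11184607],
       [-0.99997667, -0.00270543, -0.00627222],
       [ 0.00653544, -0.111831  , -0.99370575]])}
{'time_s': 0.1, 'q': array([-1.25974675,  0.60005557, -0.00253677,  1.60005012,  0.00179806,
        0.94288629, -0.07983424]), 'joint_velocities': array([-1.02390699e-04,  6.80624812e-05, -1.86440271e-03, -1.81309256e-03,
        1.03442759e-03,  7.41057533e-04, -8.84738367e-04]), 'joint_efforts': array([ 6.29972055e-03, -7.77991533e+01,  1.57025546e+00, -2.58627176e+01,
        1.26540248e-02,  5.49590128e-03, -3.35310983e-05]), 'ee_pos': array([0.27398835, 0.67080016, 0.24149575]), 'orientation': array([[-9.25769010e-01,  3.78089379e-01, -4.03259647e-04],
       [ 3.78089571e-01,  9.25768052e-01, -1.33778410e-03],
       [-1.32477059e-04, -1.39094732e-03, -9.99999024e-01]]), 'ft_force': array([-0.1438653 ,  0.23099825, -0.3608784 ]), 'torque': array([-0.01859354,  0.02989311, -0.025754  ]), 'opening': 0.08526296809638069}
```

View pics/top0.png

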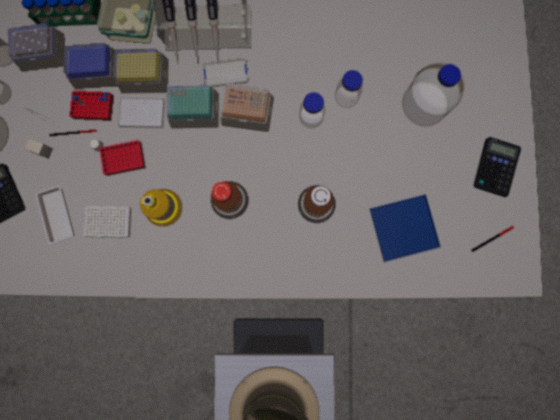

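View pics/side0.png

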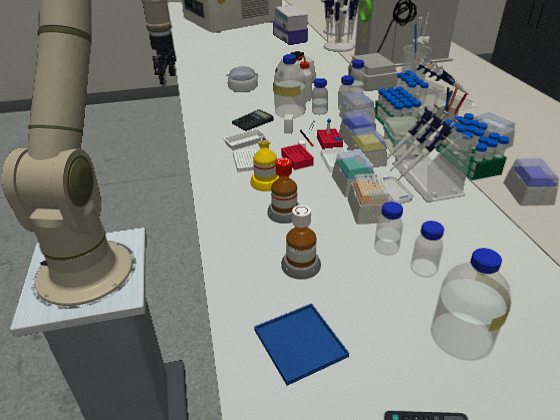

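```bash
cat > h.py <<'E'
import cv2, numpy as np
from cell import ctrl
M={n:ctrl.camera_model(n) for n in("side","top")}
def K(m): return np.array([[m['fx'],0,m['cx']],[0,m['fy'],m['cy']],[0,0,1]])
def ray(n,uv):
    m=M[n];p=cv2.undistortPoints(np.array([[uv]],float),K(m),m['dist_coeffs'])[0,0]
    return m['position'],m['attitude']@np.array([p[0],p[1],1])
def at(n,uv,z):
    o,d=ray(n,uv);return o+d*(z-o[2])/d[2]
def proj(n,P):
    m=M[n];R=m['attitude'].T
    return cv2.projectPoints(np.array(P,float).reshape(-1,3),cv2.Rodrigues(R)[0],-R@m['position'],K(m),m['dist_coeffs'])[0][:,0]
E
python3 - <<'E'
from h import *
t=cv2.imread("pics/top0.png");s=cv2.imread("pics/side0.png")
a=cv2.resize(t[165:265,120:450],None,fx=2.4,fy=2.4,interpolation=2)
cv2.imwrite("pics/tz.png",a)
cv2.imwrite("pics/tz2.png",cv2.resize(t[175:225,195:345],None,fx=5,fy=5,interpolation=2))
cv2.imwrite("pics/sz.png",cv2.resize(s[145:285,240:340],None,fx=4,fy=4,interpolation=2))
b=t.astype(int)
m=((b[...,0]>b[...,2]+40)).astype(np.uint8); n,l,st,c=cv2.connectedComponentsWithStats(m)
i=l[228,404];print(st[i],c[i]);cs=cv2.findContours((l==i).astype(np.uint8),0,1)[0][0]
r=cv2.minAreaRect(cs);bx=cv2.boxPoints(r);print([at("top",p,0.014)[:2].round(4) for p in bx],at("top",r[0],.014))
P=np.array([at("top",p,0.014)[:2] for p in bx]);print("sides",np.linalg.norm(P-np.roll(P,1,0),axis=1),P-np.roll(P,1,0))
E
```

```text
[ 371  196   68   65 3003] [404.50582751 227.51948052]
[array([ 0.5404, -0.2594]), array([ 0.581 , -0.4113]), array([ 0.4391, -0.4457]), array([ 0.4001, -0.2949])] [ 0.48975953 -0.3523827   0.014     ]
sides [0.1447517  0.15728633 0.14602018 0.1558097 ] [[ 0.14033207  0.03549597]
 [ 0.04062922 -0.1519482 ]
 [-0.14191386 -0.0343853 ]
 [-0.03904744  0.15083753]]
```

View pics/tz2.png

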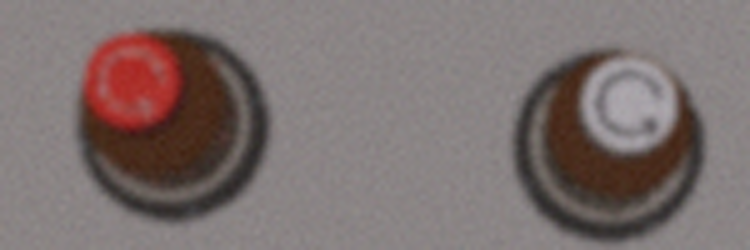

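View pics/sz.png

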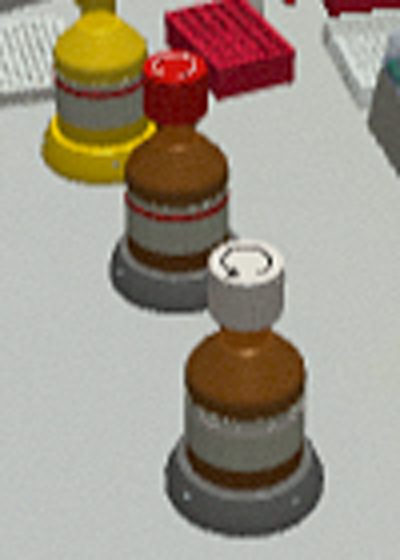

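```bash
cat > capfit.py <<'E'
from h import *
from scipy.optimize import least_squares
def cyl(c,r=.023,h=.018):
    a=np.linspace(0,2*np.pi,60,endpoint=False)
    return np.vstack([np.c_[c[0]+r*np.cos(a),c[1]+r*np.sin(a),np.full(60,c[2]+s)] for s in(-h,h)])
def cen(n,c):
    p=cv2.convexHull((proj(n,cyl(c))).astype(np.float32));m=cv2.moments(p);return np.array([m['m10']/m['m00'],m['m01']/m['m00']]),m['m00']
def mask(n,img,seed,red=True):
    b=img.astype(int)
    m=(b[...,2]-b[...,1]>70)&(b[...,2]-b[...,0]>70) if red else (b.min(2)>150)
    if red:  m&=b[...,2]>110
    m=cv2.morphologyEx(m.astype(np.uint8),cv2.MORPH_CLOSE,np.ones((5,5)))
    k,l,st,c=cv2.connectedComponentsWithStats(m)
    i=l[seed[1],seed[0]];return c[i],st[i]
E
python3 - <<'E'
from capfit import *
t=cv2.imread("pics/top0.png");s=cv2.imread("pics/side0.png")
o={}
for n,im,sd in(("top",t,(222,191)),("side",s,(284,169))):
    o[n]=mask(n,im,sd);print(n,o[n])
f=lambda c:np.r_[cen("top",c)[0]-o["top"][0],cen("side",c)[0]-o["side"][0]]
r=least_squares(f,[.47,.1,.163]);print(r.x,r.fun,cen("top",r.x)[1],cen("side",r.x)[1])
for n in o:
    g=lambda c:cen(n,[c[0],c[1],.163])[0]-o[n][0]
    print(n,least_squares(g,[.47,.1]).x)
# white, holder
for uv in((195+172/5,175+124/5),(195+610/5,175+145/5)): print("holder",at("top",uv,0.02))
print("white",at("top",(195+630/5,175+104/5),.181))
b=t.astype(int);w=s.astype(int)
g=s[150:200,268:300]
# tray from side
m=((w[...,0]>w[...,2]+40)).astype(np.uint8);k,l,st,c=cv2.connectedComponentsWithStats(m);i=l[342,300];print(st[i])
cs=cv2.findContours((l==i).astype(np.uint8),0,1)[0][0]
ap=cv2.approxPolyDP(cs,8,True)[:,0];print([at("side",p,.014)[:2].round(3) for p in ap], np.mean([at("side",p,.014)[:2] for p in ap],0))
E
```

```text
top (array([221.06968641, 190.85017422]), array([212, 182,  19,  19, 287], dtype=int32))
side (array([279.39930265, 209.74278325]), array([     0,      0,    560,    420, 234316], dtype=int32))
[ 0.57647393  0.15006217 -0.00720029] [-0.63753994  5.20695821  5.92962992 -0.30761015] 256.6601518667303 242.171162155224
top [0.56684318 0.12584796]
side [ 0.5106913 -0.0764592]
holder [0.5630455  0.12226381 0.02      ]
holder [ 0.55228313 -0.11402243  0.02      ]
white [ 0.55336122 -0.11406832  0.181     ]
[ 254  304   95   81 4305]
[array([ 0.545, -0.264]), array([ 0.4  , -0.296]), array([ 0.437, -0.456]), array([ 0.579, -0.421])] [ 0.49000032 -0.35928862]
```

Run:
```python
from capfit import *
t=cv2.imread("pics/top0.png");s=cv2.imread("pics/side0.png").astype(int)
m=((s[...,2]-s[...,1]>50)&(s[...,2]>80)&(s[...,1]<60)).astype(np.uint8)
m[:155]=0;m[178:]=0;m[:,:274]=0;m[:,294:]=0
m=cv2.morphologyEx(m,cv2.MORPH_CLOSE,np.ones((5,5)))
k,l,st,c=cv2.connectedComponentsWithStats(m);i=1+np.argmax(st[1:,4]);print(st[i],c[i])
o={"side":c[i],"top":mask("top",t,(222,191))[0]}
f=lambda c:np.r_[cen("top",c)[0]-o["top"],cen("side",c)[0]-o["side"]]
r=least_squares(f,[.47,.1,.163]);print(r.x,r.fun,cen("top",r.x)[1],cen("side",r.x)[1])
g=lambda c:cen("side",[c[0],c[1],.163])[0]-o["side"]
print(least_squares(g,[.47,.1]).x)
```

```text
[274 155  20  22 335] [284.47761194 165.25373134]
[0.56809239 0.12561291 0.16514733] [-0.00904566 -0.63825276 -0.81554928  0.18537587] 336.5404907336924 285.92550940043293
[0.57134859 0.12957755]
```

Run:
```python
from capfit import *
out=[]
for n,(x0,y0) in(("top",(200,170)),("side",(262,145))):
    im=cv2.imread(f"pics/{n}0.png")[y0:y0+48,x0:x0+48]
    a0=cv2.resize(im,None,fx=8,fy=8,interpolation=2);a=a0.copy()
    C=cyl([.567,.126,.163]);
    for q in(C[:60],C[60:]):
        p=((proj(n,q)-[x0,y0]+.5)*8).astype(int)
        cv2.polylines(a,[p],True,(0,255,0),1)
    out.append(a)
cv2.imwrite("pics/ov.png",np.hstack(out))
```

```text
(no output)
```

View pics/ov.png

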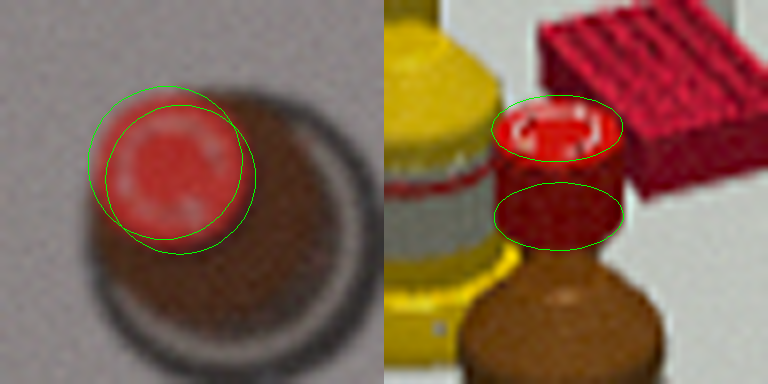

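Call:
step_arm(increments=[{"turn":[0,0,0.18],"xyz":[0,0,0],"claw":0},{"turn":[0,0,0.18],"xyz":[0,0,0],"claw":0},{"turn":[0,0,0.18],"xyz":[0,0,0],"claw":0},{"turn":[0,0,0.18],"xyz":[0,0,0],"claw":0},{"turn":[0,0,0.18],"xyz":[0,0,0],"claw":0},{"turn":[0,0,0.18],"xyz":[0,0,0],"claw":0},{"turn":[0,0,0.18],"xyz":[0,0,0],"claw":0},{"turn":[0,0,0.18],"xyz":[0,0,0],"claw":0}], squeeze=60)

```text
time_s: 1.1
ee_pos: [0.2739, 0.671, 0.2418]
orientation: [[0.26, 0.966, -0.0], [0.966, -0.26, -0.001], [-0.001, -0.0, -1.0]]
ft_force: [-0.9, -0.4, 0.1]
opening: 0.0855
```

```bash
cat > d.py <<'E'
import sys
from h import *
s=ctrl.get_state();R=s['orientation'];p=s['ee_pos']
print(s['time_s'],'q',s['q'].round(3),'p',p.round(4),'F',s['ft_force'].round(1),'T',s['torque'].round(2),'op',round(s['opening'],4),'yaw',np.arctan2(R[1,0],R[0,0]).round(3),'zax',R[:,2].round(4))
if len(sys.argv)>1:
    print('d cm',(R.T@(np.array(eval(sys.argv[1]))-p)*100).round(2))
E
python3 d.py "[.567,.1245,.24]"
```

```text
1.1 q [-1.502  0.628  0.402  1.618 -0.286  0.955 -1.265] p [0.2739 0.671  0.2418] F [-0.9 -0.4  0.1] T [ 0.03  0.01 -0.05] op 0.0855 yaw 1.308 zax [-3.e-04 -8.e-04 -1.e+00]
d cm [-45.16  42.5    0.21]
```

Call:
step_arm(increments=[{"turn":[0,0,0],"xyz":[-4.0,3.75,0],"claw":0},{"turn":[0,0,0],"xyz":[-4.0,3.75,0],"claw":0},{"turn":[0,0,0],"xyz":[-4.0,3.75,0],"claw":0},{"turn":[0,0,0],"xyz":[-4.0,3.75,0],"claw":0},{"turn":[0,0,0],"xyz":[-4.0,3.75,0],"claw":0},{"turn":[0,0,0],"xyz":[-4.0,3.75,0],"claw":0},{"turn":[0,0,0],"xyz":[-4.0,3.75,0],"claw":0},{"turn":[0,0,0],"xyz":[-4.0,3.75,0],"claw":0},{"turn":[0,0,0],"xyz":[-4.0,3.75,0],"claw":0},{"turn":[0,0,0],"xyz":[0,0,0],"claw":0}])

```text
time_s: 2.35
ee_pos: [0.511, 0.2324, 0.2425]
orientation: [[0.261, 0.965, 0.001], [0.965, -0.261, -0.001], [-0.001, 0.001, -1.0]]
ft_force: [-0.0, 0.1, -0.8]
opening: 0.0855
```

```bash
python3 d.py "[.567,.1245,.24]"
```

```text
2.35 q [-0.823  0.426  0.414  1.997 -0.24   0.765 -0.533] p [0.511  0.2324 0.2425] F [-0.   0.1 -0.8] T [0.01 0.02 0.04] op 0.0855 yaw 1.306 zax [ 0.001  -0.0015 -1.    ]
d cm [-8.95  8.22  0.27]
```

Call:
step_arm(increments=[{"turn":[0,0,0],"xyz":[-3.0,2.75,0],"claw":0},{"turn":[0,0,0],"xyz":[-3.0,2.75,0],"claw":0},{"turn":[0,0,0],"xyz":[-2.95,2.72,0],"claw":0},{"turn":[0,0,0],"xyz":[0,0,0],"claw":0},{"turn":[0,0,0],"xyz":[0,0,0],"claw":0}])

```text
time_s: 2.98
ee_pos: [0.5653, 0.1309, 0.2419]
orientation: [[0.253, 0.967, -0.001], [0.967, -0.253, 0.0], [0.0, -0.001, -1.0]]
ft_force: [0.4, -0.2, -0.2]
opening: 0.0857
```

```bash
python3 d.py "[.567,.1245,.1615]"; python3 -c "
from h import *
a=ctrl.grab_frame('side');b=ctrl.grab_frame('top')
cv2.imwrite('pics/a1.png',np.hstack([cv2.resize(x,None,fx=4,fy=4,interpolation=2) for x in (a[100:220,230:330],b[150:270,170:270])]))"
```

```text
2.975 q [-0.61   0.45   0.407  1.955 -0.247  0.785 -0.319] p [0.5653 0.1309 0.2419] F [ 0.4 -0.2 -0.2] T [-0.01  0.03 -0.  ] op 0.0857 yaw 1.315 zax [-9.e-04  4.e-04 -1.e+00]
d cm [-0.58  0.33  8.04]
```

View pics/a1.png

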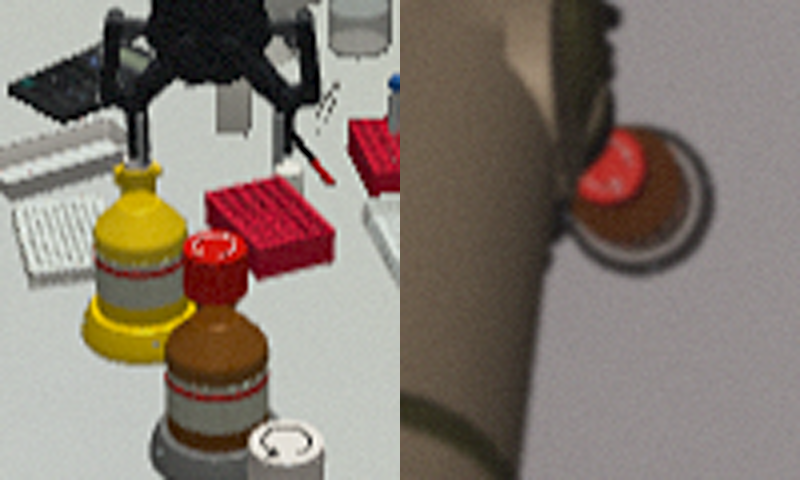

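```bash
python3 d.py "[.567,.1245,.1615]"
```

```text
3.075 q [-0.611  0.45   0.407  1.955 -0.247  0.785 -0.319] p [0.5652 0.1314 0.242 ] F [ 0.5  0.2 -0.4] T [ 0.03 -0.01 -0.04] op 0.0853 yaw 1.316 zax [-7.e-04  5.e-04 -1.e+00]
d cm [-0.63  0.36  8.05]
```

Call:
step_arm(increments=[{"turn":[0,0,0],"xyz":[-0.6,0.35,1.5],"claw":0},{"turn":[0,0,0],"xyz":[0,0,2.5],"claw":0},{"turn":[0,0,0],"xyz":[0,0,2.0],"claw":0},{"turn":[0,0,0],"xyz":[0,0,1.5],"claw":0},{"turn":[0,0,0],"xyz":[0,0,0.5],"claw":0.15},{"turn":[0,0,0],"xyz":[0,0,0],"claw":0.2},{"turn":[0,0,0],"xyz":[0,0,0],"claw":0.3}])

```text
time_s: 3.95
ee_pos: [0.5681, 0.1231, 0.1628]
orientation: [[0.254, 0.967, 0.001], [0.967, -0.254, 0.0], [0.001, 0.001, -1.0]]
ft_force: [-0.4, 0.0, -0.2]
opening: 0.0595
```

```bash
python3 d.py "[.567,.1245,.1615]"; python3 -c "
from h import *
a=ctrl.grab_frame('side');b=ctrl.grab_frame('top')
cv2.imwrite('pics/a2.png',np.hstack([cv2.resize(x,None,fx=4,fy=4,interpolation=2) for x in (a[100:220,230:330],b[150:270,170:270])]))"
```

```text
3.95 q [-0.547  0.552  0.347  2.022 -0.314  0.616 -0.247] p [0.5681 0.1231 0.1628] F [-0.4  0.  -0.2] T [-0.02  0.03  0.02] op 0.0595 yaw 1.314 zax [ 1.e-03  3.e-04 -1.e+00]
d cm [ 0.11 -0.14  0.13]
```

View pics/a2.png

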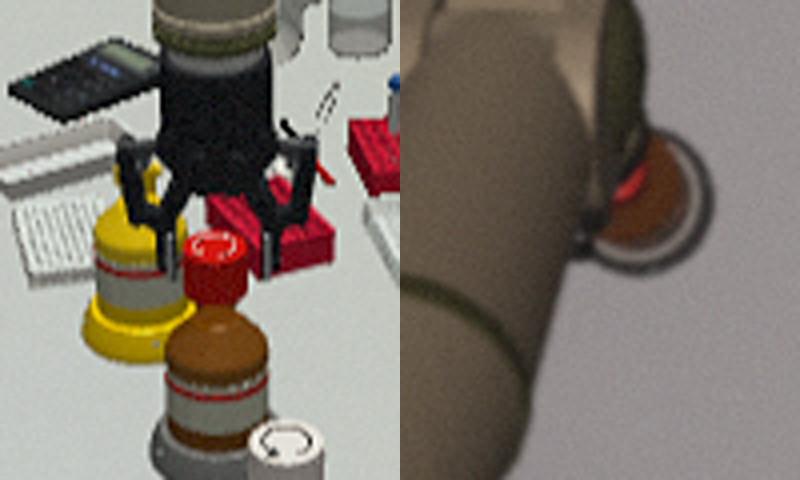

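```bash
python3 -c "
from h import *
s=ctrl.get_state();R=s['orientation'];p=s['ee_pos']
P=[p+R@np.array([x,y,.011]) for y in(-.03,.03) for x in(-.011,.011)]
print(((proj('side',P)-[230,100])*4).round(0))
print(((proj('side',[[.567,.1245,.181],[.567,.1245,.145]])-[230,100])*4).round(0))
b=cv2.resize(ctrl.grab_frame('side')[140:190,255:315],None,fx=10,fy=10,interpolation=2);cv2.imwrite('pics/a3.png',b)
"
```

```text
[[173. 288.]
 [174. 272.]
 [258. 288.]
 [258. 272.]]
[[213. 243.]
 [214. 287.]]
```

View pics/a3.png

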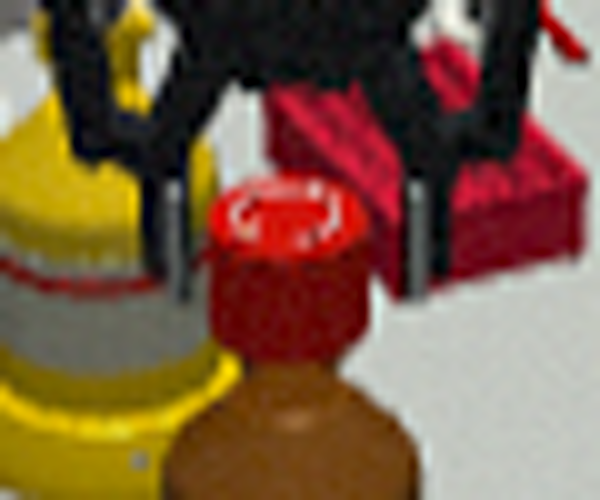

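Call:
step_arm(increments=[{"turn":[0,0,0],"xyz":[0,-0.15,0.1],"claw":0.38},{"turn":[0,0,0],"xyz":[0,0,0],"claw":0.4},{"turn":[0,0,0],"xyz":[0,0,0],"claw":0.4}])

```text
time_s: 4.47
ee_pos: [0.5662, 0.1235, 0.1613]
orientation: [[0.254, 0.967, 0.0], [0.967, -0.254, 0.0], [0.0, 0.0, -1.0]]
ft_force: [0.2, -0.3, 0.7]
opening: 0.0512
```

```bash
python3 d.py "[.567,.1245,.1615]"; python3 -c "
from h import *
s=ctrl.get_state();R=s['orientation'];p=s['ee_pos']
P=[p+R@np.array([x,y*s['opening']/2,.011]) for y in(-1,1) for x in(-.011,.011)]
print(((proj('side',P)-[255,140]+.5)*10).round(0))
b=cv2.resize(ctrl.grab_frame('side')[140:190,255:315],None,fx=10,fy=10,interpolation=2);cv2.imwrite('pics/a4.png',b)
"
```

```text
4.475 q [-0.548  0.553  0.346  2.027 -0.315  0.612 -0.247] p [0.5662 0.1235 0.1613] F [ 0.2 -0.3  0.7] T [-0.04 -0.01  0.01] op 0.0512 yaw 1.314 zax [ 1.e-04  0.e+00 -1.e+00]
d cm [ 0.12  0.05 -0.02]
[[196. 329.]
 [200. 289.]
 [377. 330.]
 [378. 289.]]
```

View pics/a4.png

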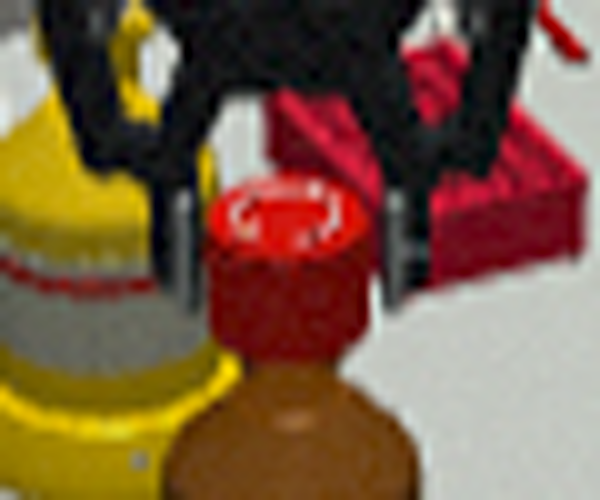

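Call:
step_arm(increments=[{"turn":[0,0,0],"xyz":[0.1,0,0.2],"claw":0.42},{"turn":[0,0,0],"xyz":[0,0,0],"claw":0.6},{"turn":[0,0,0],"xyz":[0,0,0],"claw":0.7},{"turn":[0,0,0],"xyz":[0,0,0],"claw":0.7},{"turn":[0,0,0],"xyz":[0,0,0],"claw":0.7}], squeeze=70)

```text
time_s: 5.15
ee_pos: [0.5665, 0.1245, 0.1593]
orientation: [[0.254, 0.967, 0.0], [0.967, -0.254, 0.0], [0.0, 0.0, -1.0]]
ft_force: [-0.8, 1.7, 2.3]
opening: 0.0442
```

```bash
python3 d.py "[.567,.1245,.1595]"
```

```text
5.15 q [-0.548  0.556  0.344  2.027 -0.317  0.609 -0.247] p [0.5665 0.1245 0.1593] F [-0.8  1.7  2.3] T [0.25 0.09 0.  ] op 0.0442 yaw 1.314 zax [ 1.e-04  1.e-04 -1.e+00]
d cm [ 0.01  0.05 -0.02]
```

Call:
step_arm(increments=[{"turn":[0,0,0],"xyz":[0,0,0.2],"claw":0.7},{"turn":[0,0,0],"xyz":[0,0,0.2],"claw":0.7},{"turn":[0,0,0],"xyz":[0,0,0.2],"claw":0.7},{"turn":[0,0,0],"xyz":[0,0,0],"claw":0.7},{"turn":[0,0,0],"xyz":[0,0,0],"claw":0.7}])

```text
time_s: 5.78
ee_pos: [0.5666, 0.1246, 0.1535]
orientation: [[0.254, 0.967, 0.0], [0.967, -0.254, 0.0], [0.0, 0.0, -1.0]]
ft_force: [-1.2, 0.3, 7.1]
opening: 0.0446
```

```bash
python3 d.py
```

```text
5.775 q [-0.544  0.564  0.338  2.031 -0.322  0.596 -0.243] p [0.5666 0.1246 0.1535] F [-1.2  0.3  7.1] T [0.26 0.31 0.  ] op 0.0446 yaw 1.314 zax [ 2.e-04  3.e-04 -1.e+00]
```

Call:
step_arm(increments=[{"turn":[0,0,-0.1],"xyz":[0,0,0],"claw":0.7},{"turn":[0,0,-0.1],"xyz":[0,0,0],"claw":0.7},{"turn":[0,0,-0.1],"xyz":[0,0,0],"claw":0.7},{"turn":[0,0,0],"xyz":[0,0,0],"claw":0.7}])

```text
time_s: 6.28
ee_pos: [0.5669, 0.1244, 0.1536]
orientation: [[-0.044, 0.999, 0.001], [0.999, 0.044, 0.001], [0.0, 0.001, -1.0]]
ft_force: [-0.6, 1.7, 7.6]
opening: 0.0443
```

```bash
python3 d.py "[.5665,.1245,.1535]"
```

```text
6.275 q [-0.484  0.554  0.249  2.027 -0.237  0.587 -0.028] p [0.5669 0.1244 0.1536] F [-0.6  1.7  7.6] T [0.2  0.22 0.02] op 0.0443 yaw 1.615 zax [ 9.e-04  5.e-04 -1.e+00]
d cm [ 0.01 -0.04  0.01]
```

Call:
step_arm(increments=[{"turn":[0,0,-0.105],"xyz":[0,0,0],"claw":0.7},{"turn":[0,0,-0.105],"xyz":[0,0,0],"claw":0.7},{"turn":[0,0,-0.105],"xyz":[0,0,0],"claw":0.7},{"turn":[0,0,-0.105],"xyz":[0,0,0],"claw":0.7},{"turn":[0,0,-0.105],"xyz":[0,0,0],"claw":0.7},{"turn":[0,0,-0.105],"xyz":[0,0,0],"claw":0.7},{"turn":[0,0,-0.105],"xyz":[0,0,0],"claw":0.7},{"turn":[0,0,-0.105],"xyz":[0,0,0],"claw":0.7},{"turn":[0,0,0],"xyz":[0,0,0],"claw":0.7},{"turn":[0,0,0],"xyz":[0,0,0],"claw":0.7}])

```text
time_s: 7.52
ee_pos: [0.5659, 0.1246, 0.1534]
orientation: [[-0.773, 0.635, -0.001], [0.635, 0.773, 0.0], [0.001, -0.0, -1.0]]
ft_force: [-3.7, 0.9, 9.0]
opening: 0.0446
```

```bash
python3 d.py "[.5665,.1245,.1535]"; python3 -c "
from h import *
b=cv2.resize(ctrl.grab_frame('side')[140:190,255:315],None,fx=10,fy=10,interpolation=2);cv2.imwrite('pics/a5.png',b)
"
```

```text
7.525 q [-0.317  0.541  0.004  2.017 -0.004  0.584  0.573] p [0.5659 0.1246 0.1534] F [-3.7  0.9  9. ] T [0.22 0.74 0.03] op 0.0446 yaw 2.454 zax [-1.e-03  2.e-04 -1.e+00]
d cm [-0.05  0.03 -0.01]
```

View pics/a5.png

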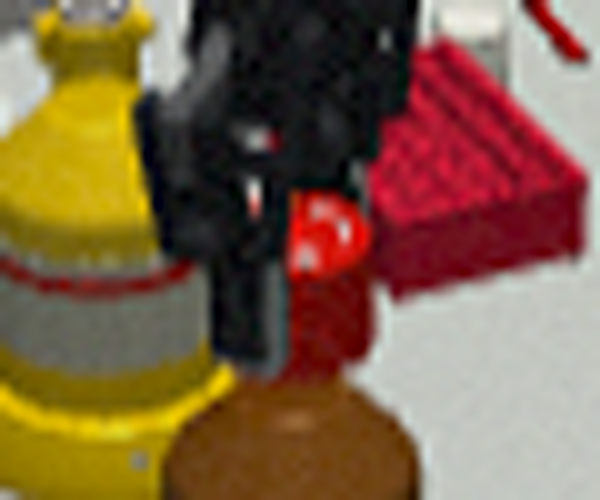

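Call:
step_arm(increments=[{"turn":[0,0,0],"xyz":[0,0,-0.4],"claw":0.7},{"turn":[0,0,0],"xyz":[0,0,-0.5],"claw":0.7},{"turn":[0,0,0],"xyz":[0,0,-0.6],"claw":0.7},{"turn":[0,0,0],"xyz":[0,0,-0.8],"claw":0.7},{"turn":[0,0,0],"xyz":[0,0,-1.0],"claw":0.7},{"turn":[0,0,0],"xyz":[0,0,-1.5],"claw":0.7},{"turn":[0,0,0],"xyz":[0,0,-1.5],"claw":0.7},{"turn":[0,0,0],"xyz":[0,0,-1.5],"claw":0.7},{"turn":[0,0,0],"xyz":[0,0,-1.0],"claw":0.7},{"turn":[0,0,0],"xyz":[0,0,0],"claw":0.7}])

```text
time_s: 8.82
ee_pos: [0.5669, 0.1245, 0.2422]
orientation: [[-0.773, 0.635, 0.002], [0.635, 0.773, 0.0], [-0.001, 0.001, -1.0]]
ft_force: [0.8, 0.3, -0.8]
opening: 0.0445
```

```bash
python3 d.py "[.49,-.356,.24]"; python3 -c "
from h import *
b=cv2.resize(ctrl.grab_frame('side')[100:210,235:335],None,fx=5,fy=5,interpolation=2);cv2.imwrite('pics/a6.png',b)
"
```

```text
8.825 q [-0.321  0.425  0.01   1.939 -0.006  0.776  0.575] p [0.5669 0.1245 0.2422] F [ 0.8  0.3 -0.8] T [ 0.02 -0.03 -0.02] op 0.0445 yaw 2.454 zax [ 1.5e-03  5.0e-04 -1.0e+00]
d cm [-24.56 -42.01   0.19]
```

View pics/a6.png

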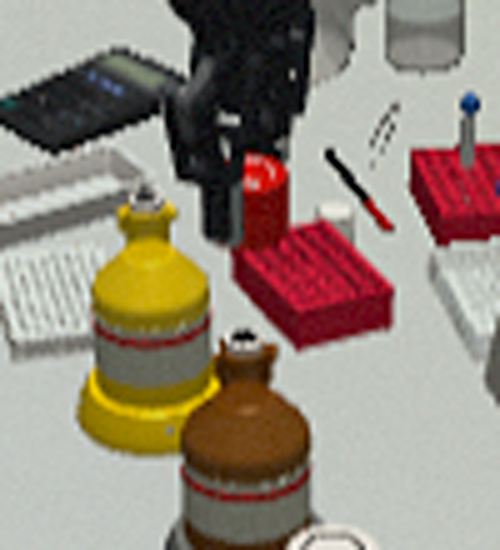

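Call:
step_arm(increments=[{"turn":[0,0,0],"xyz":[-1.0,-1.8,0],"claw":0.7},{"turn":[0,0,0],"xyz":[-2.2,-3.8,0],"claw":0.7},{"turn":[0,0,0],"xyz":[-2.2,-3.8,0],"claw":0.7},{"turn":[0,0,0],"xyz":[-2.2,-3.8,0],"claw":0.7},{"turn":[0,0,0],"xyz":[-2.2,-3.8,0],"claw":0.7},{"turn":[0,0,0],"xyz":[-2.2,-3.8,0],"claw":0.7},{"turn":[0,0,0],"xyz":[-2.2,-3.8,0],"claw":0.7},{"turn":[0,0,0],"xyz":[-2.2,-3.8,0],"claw":0.7},{"turn":[0,0,0],"xyz":[-2.2,-3.8,0],"claw":0.7},{"turn":[0,0,0],"xyz":[-2.2,-3.8,0],"claw":0.7}])

```text
time_s: 10.12
ee_pos: [0.4968, -0.2881, 0.2407]
orientation: [[-0.772, 0.636, -0.001], [0.636, 0.772, 0.0], [0.001, -0.001, -1.0]]
ft_force: [0.1, 0.5, 0.2]
opening: 0.0443
```

Call:
step_arm(increments=[{"turn":[0,0,0],"xyz":[-2.0,-3.5,0],"claw":0.7},{"turn":[0,0,0],"xyz":[-1.2,-2.0,0],"claw":0.7},{"turn":[0,0,0],"xyz":[0,0,0],"claw":0.7},{"turn":[0,0,0],"xyz":[0,0,0],"claw":0.7}])

```text
time_s: 10.62
ee_pos: [0.4878, -0.3481, 0.2408]
orientation: [[-0.773, 0.635, -0.001], [0.635, 0.773, 0.001], [0.001, 0.0, -1.0]]
ft_force: [0.5, 0.0, -0.6]
opening: 0.0444
```

```bash
python3 d.py "[.49,-.355,.0205]"
```

```text
10.625 q [ 0.486  0.45   0.056  1.899 -0.035  0.794  1.444] p [ 0.4878 -0.3481  0.2408] F [ 0.5  0.  -0.6] T [-0.04 -0.01  0.02] op 0.0444 yaw 2.454 zax [-9.e-04  9.e-04 -1.e+00]
d cm [-0.63 -0.4  22.03]
```

Call:
step_arm(increments=[{"turn":[0,0,0],"xyz":[-0.6,-0.4,2],"claw":0.7},{"turn":[0,0,0],"xyz":[0,0,3.5],"claw":0.7},{"turn":[0,0,0],"xyz":[0,0,3.5],"claw":0.7},{"turn":[0,0,0],"xyz":[0,0,3.5],"claw":0.7},{"turn":[0,0,0],"xyz":[0,0,3.5],"claw":0.7},{"turn":[0,0,0],"xyz":[0,0,2.5],"claw":0.7},{"turn":[0,0,0],"xyz":[0,0,1.5],"claw":0.7},{"turn":[0,0,0],"xyz":[0,0,1.0],"claw":0.7},{"turn":[0,0,0],"xyz":[0,0,0],"claw":0.7},{"turn":[0,0,0],"xyz":[0,0,0],"claw":0.7}])

```text
time_s: 11.88
ee_pos: [0.491, -0.3558, 0.032]
orientation: [[-0.773, 0.635, 0.001], [0.635, 0.773, -0.001], [-0.001, 0.0, -1.0]]
ft_force: [-0.0, -0.2, 0.4]
opening: 0.0443
```

```bash
python3 d.py "[.49,-.355,.0183]"; python3 -c "
from h import *
b=cv2.resize(ctrl.grab_frame('side')[270:400,230:370],None,fx=5,fy=5,interpolation=2);cv2.imwrite('pics/a7.png',b)
"
```

```text
11.875 q [ 0.516  0.747  0.026  2.016 -0.049  0.377  1.464] p [ 0.491  -0.3558  0.032 ] F [-0.  -0.2  0.4] T [0.02 0.02 0.01] op 0.0443 yaw 2.454 zax [ 1.1e-03 -7.0e-04 -1.0e+00]
d cm [ 0.13 -0.    1.37]
```

View pics/a7.png

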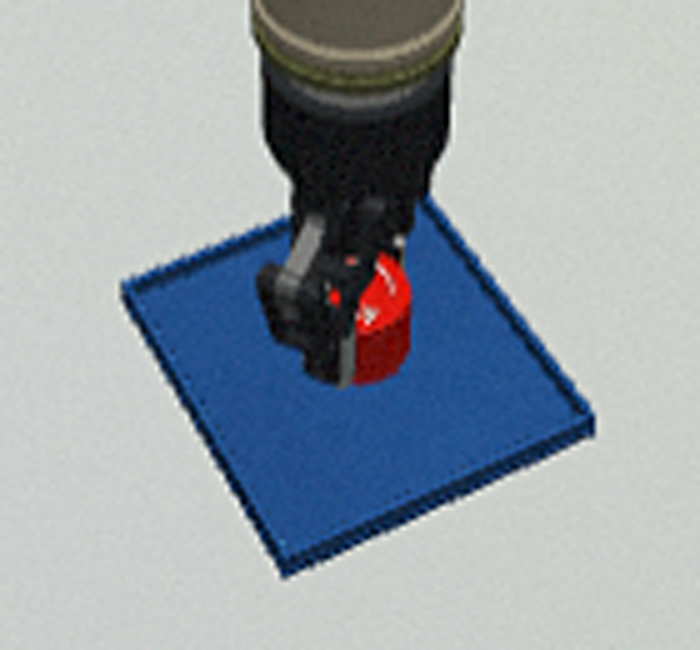

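Call:
step_arm(increments=[{"turn":[0,0,0],"xyz":[0,0,0.5],"claw":0.7},{"turn":[0,0,0],"xyz":[0,0,0.4],"claw":0.7},{"turn":[0,0,0],"xyz":[0,0,0.2],"claw":0.7},{"turn":[0,0,0],"xyz":[0,0,0.1],"claw":0.7},{"turn":[0,0,0],"xyz":[0,0,0],"claw":0.7},{"turn":[0,0,0],"xyz":[0,0,0],"claw":0.7}])

```text
time_s: 12.68
ee_pos: [0.4906, -0.3555, 0.0194]
orientation: [[-0.773, 0.635, 0.0], [0.635, 0.773, -0.0], [-0.0, 0.0, -1.0]]
ft_force: [0.3, 0.3, -0.6]
opening: 0.0443
```

Call:
step_arm(increments=[{"turn":[0,0,0],"xyz":[0,0,0.1],"claw":0.7},{"turn":[0,0,0],"xyz":[0,0,0],"claw":0.7}])

```text
time_s: 12.92
ee_pos: [0.4907, -0.3556, 0.0184]
orientation: [[-0.773, 0.635, 0.0], [0.635, 0.773, -0.0], [-0.0, 0.0, -1.0]]
ft_force: [0.0, -0.2, -0.7]
opening: 0.0443
```

Call:
step_arm(increments=[{"turn":[0,0,0],"xyz":[0,0,0.08],"claw":0.7},{"turn":[0,0,0],"xyz":[0,0,0],"claw":0.7}])

```text
time_s: 13.18
ee_pos: [0.4907, -0.3556, 0.0183]
orientation: [[-0.773, 0.635, 0.001], [0.635, 0.773, -0.0], [-0.001, 0.0, -1.0]]
ft_force: [-1.4, 2.0, 11.5]
opening: 0.0444
```

Call:
step_arm(increments=[{"turn":[0,0,0],"xyz":[0,0,0.08],"claw":0.7},{"turn":[0,0,0],"xyz":[0,0,0],"claw":0.7}])

```text
time_s: 13.42
ee_pos: [0.4907, -0.3556, 0.0183]
orientation: [[-0.773, 0.635, 0.001], [0.635, 0.773, -0.0], [-0.001, 0.0, -1.0]]
ft_force: [-3.3, 2.0, 18.4]
opening: 0.0447
```

Call:
step_arm(increments=[{"turn":[0,0,0],"xyz":[0,0,-0.13],"claw":0.7},{"turn":[0,0,0],"xyz":[0,0,0],"claw":0.45},{"turn":[0,0,0],"xyz":[0,0,0],"claw":0.35},{"turn":[0,0,0],"xyz":[0,0,0],"claw":0.2},{"turn":[0,0,0],"xyz":[0,0,0],"claw":0.1},{"turn":[0,0,0],"xyz":[0,0,0],"claw":0.1}], squeeze=20)

```text
time_s: 14.18
ee_pos: [0.4906, -0.3555, 0.0179]
orientation: [[-0.773, 0.635, -0.0], [0.635, 0.773, 0.0], [0.0, 0.0, -1.0]]
ft_force: [0.3, 0.5, 0.3]
opening: 0.0769
```

```bash
python3 d.py; python3 -c "
from h import *
b=cv2.resize(ctrl.grab_frame('side')[270:400,230:370],None,fx=5,fy=5,interpolation=2);cv2.imwrite('pics/a8.png',b)
"
```

```text
14.175 q [ 0.517  0.77   0.024  2.02  -0.049  0.353  1.464] p [ 0.4906 -0.3555  0.0179] F [0.3 0.5 0.3] T [-0.03 -0.01 -0.01] op 0.0769 yaw 2.454 zax [-0.  0. -1.]
```

View pics/a8.png

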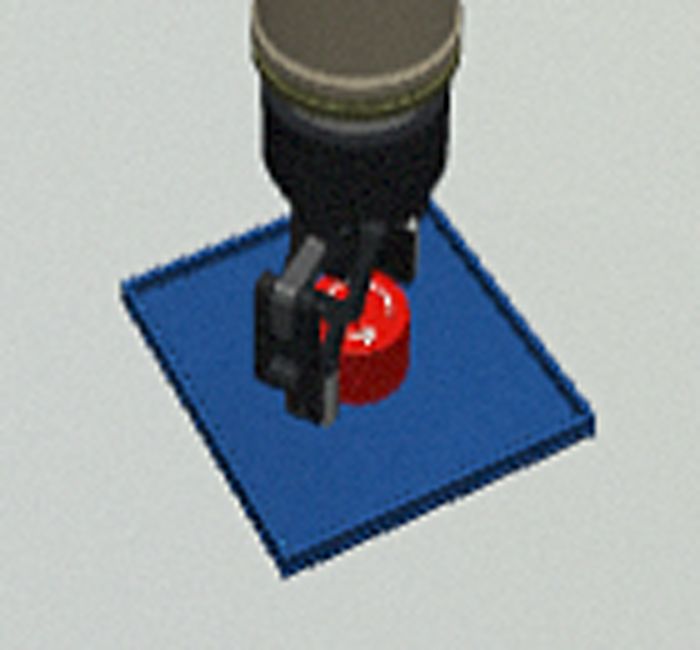

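The cap stands upright in the tray (about 370,335 in the crop) and both pads are clear of it. I'll retreat upward.

Call:
step_arm(increments=[{"turn":[0,0,0],"xyz":[0,0,0],"claw":0},{"turn":[0,0,0],"xyz":[0,0,-1.0],"claw":0},{"turn":[0,0,0],"xyz":[0,0,-2.0],"claw":0},{"turn":[0,0,0],"xyz":[0,0,-4.0],"claw":0},{"turn":[0,0,0],"xyz":[0,0,-5.0],"claw":0},{"turn":[0,0,0],"xyz":[0,0,-5.0],"claw":0},{"turn":[0,0,0],"xyz":[0,0,-4.0],"claw":0},{"turn":[0,0,0],"xyz":[0,0,0],"claw":0},{"turn":[0,0,0],"xyz":[0,0,0],"claw":0}])

```text
time_s: 15.35
ee_pos: [0.4903, -0.3552, 0.2288]
orientation: [[-0.773, 0.635, 0.001], [0.635, 0.773, -0.0], [-0.001, 0.0, -1.0]]
ft_force: [0.3, 0.1, -0.5]
opening: 0.0854
```

```bash
python3 d.py; python3 -c "
from h import *
b=cv2.resize(ctrl.grab_frame('side')[180:400,220:370],None,fx=2.7,fy=2.7,interpolation=2);cv2.imwrite('pics/a9.png',b)
"
```

```text
15.35 q [ 0.494  0.47   0.057  1.899 -0.037  0.772  1.455] p [ 0.4903 -0.3552  0.2288] F [ 0.3  0.1 -0.5] T [0.01 0.02 0.01] op 0.0854 yaw 2.454 zax [ 7.e-04 -3.e-04 -1.e+00]
```

View pics/a9.png

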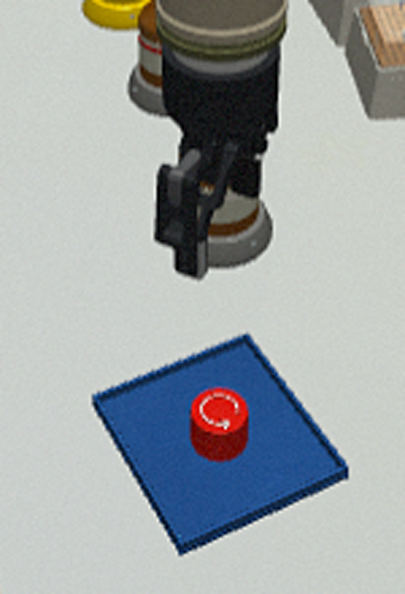

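```bash
python3 -c "
from cell import ctrl
print(ctrl.close_job())"
```

```text
the job is handed in; nothing more can be done
None
```

The red cap is off its bottle and standing upright near the centre of the blue tray, and I handed the job in at about 15.4 s.

- **Opening:** I pressed the cap down about 5.8 mm, with 7 to 9 N at the wrist. I turned it 65 degrees counterclockwise while holding it down, then lifted it straight off. A picture after the lift showed the bare bottle mouth with the cap in the jaws.
- **Placing:** I lowered the cap until it touched the tray floor, where the tool height matched the predicted 18.3 mm. While finding the floor I pressed it with about 18 N. I then eased off, opened the gripper and backed up.
- **Last checks:** the final picture shows the cap upright and near the middle of the tray, the fingers clear of it, and almost no force on the wrist.
- **Not confirmed:** the gripper hid the white cap in the final picture, so I did not check it directly. The carried cap's lowest point passed about 45 mm above it, and no contact force showed at the end of any move.
- **Disagreements:** the two cameras differed by about 7 mm on the tray centre and a few mm on the cap, so I used averages or adjusted by eye. The gripper read 44 mm on the 46 mm cap.

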